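Seat the loose battery pack in its charger and shut the lid

ROBOT

A 6-joint arm with a two-finger parallel gripper is mounted at the origin on the work surface. World frame = base frame: x ahead of the robot, y to its left, z up, the work surface at z = 0. Lengths are in m, angles in degrees, forces in N, time in s.
With the tool pointing down it reaches from about 0.25 to 0.725 m from the base axis. Payload 9.7 kg.
Tool frame: the origin (TCP) lies between the finger pads; the fingertips stand 22 mm ahead of it and the grasp point (between the pads) lies 3 mm ahead of it; z points along the fingers, y is the line along which they close (so a half turn about z gives the same grasp; the last joint's range is limited). The gripper opens to 85 mm and grips with 20 to 120 N. Pads are 22 mm wide; open, the fingers measure 114 mm over their backs; the gripper's body (76 mm by 85 mm) begins 54 mm behind the grasp point. The pads swing forward as they close: fully open they stand 13 mm farther back than shut.
Start: joints at [0, 4.979, 10.078, 95.1, 0, 90], TCP at [0.55, -0, 0.253] pointing down, gripper open.
Joint ranges: [-179.16, 179.16], [-48.56, 103.87], [-65.8, 70.77], [-126.05, 130.52], [-82.76, 87.17], [-180, 180]. Speed limits (degrees/s): [127.2, 127.2, 147.25, 180, 180, 180].

INTERFACE

Orientations are given as [roll, pitch, yaw] about the fixed x, y, z axes, in that order (R = Rz(yaw) Ry(pitch) Rx(roll)).
In Python, from workcell import bot, viewer, finder gives the robot as it stands.
- The arm moves only by the tool move_arm, never from a script. Its arguments are lists of equal length, an entry for each row: "offset": the shift along the tool's x, y, z in cm, a list of three; "twist": the turn, a rotation vector about the tool's x, y, z in rad, a list of three; "grip": the opening, from 0 (shut) to 1 (fully open). In form: {"offset": [[x, y, z], ...], "twist": [[ax, ay, az], ...], "grip": [grip, ...]}. A call has 1 to 5 rows; each row shifts and turns the commanded pose from where the row before left it, along the tool's axes as they then stand; what a row does not reach is not made up. A row lasts 1/10 s, in which the tool goes at most 50 mm and 8.59 degrees, less where a joint would pass 70% of its speed; a pose out of reach is approached as far as the arm can. A call is refused whole if a number of a shift passes 5 or a number of a turn 0.15, either way. A call with a gripper value outside its range is refused whole. The fingers move at their own pace and stop on an object; "force" is the grip in N (left out, the last holds). Time passes only in rows, so rows that do not move let the fingers close. It gives the time, the measured TCP pose, the force, the opening and the grip force at its end, in the units of the state.
- bot.get_obs(): the state, without advancing time (a new reading comes with each control period).
- viewer.camera(name): name is "scene" or "side" or "wrist"; returns a dict with "color" (384x512x3 uint8, red, green, blue), "depth" (384x512 float32, m along the optical axis (not along the pixel's ray), 0 where there is no reading), "vfov" (degrees; the focal length in pixels is half the picture's height over the tangent of half this angle, whatever the lens; pixels are square), "cx", "cy" (the principal point, pixels), "k1" (the pictures are not rectified: a ray, as slopes to the right and down, at radius r is drawn at 1 + k1 r^2 times it, then the intrinsics apply), "position" and "attitude" of the camera in the world; the wrist camera has in their place "tool_from_camera" (4x4, takes a point from camera to tool coordinates, whose origin is the TCP and whose axes are the flange's). Camera axes: x right, y down, z forward; pixel columns grow to the right and rows downward; lengths in m; the calibration is good to about 2 mm. A picture is of the moment at which its call begins: read the wrist's pose just before it.
- bot.job_done(): hands the job in; it is judged then, once.
Trained networks look in a picture, given as the dict that the camera call returned (one of the last four; its "shot" number tells which), for a name from the list of things; names that differ only in an ending like _2 or _b are one class to them, and where a whole thing is asked for, a point or a joint stands for the part that bears it (a point fixed in the world has none). Each returns a list of dicts, best first, with "p" (0 to 1); they miss things now and then, are a little off and sometimes report something else, mostly with a low value. They report only what shows in the picture. A call takes as long as a camera call. They do not tell look-alikes from the thing itself.
- finder.boxes_of(picture, thing): "position" ([column, row] in pixels, amid what is visible of it).
- finder.pinpoint(picture, thing): "position" ([column, row] in pixels: a listed point, or the origin of a listed thing).
The state is a dict: "time": time; "q": joint angles; "qd": joint speeds; "joint_efforts": joint torques, N m; "ee_pos": TCP position; "tcp_rot": TCP orientation; "wrist_force": force on the tool from outside, world axes, zero at the start; "torque": the same for the moment, N m; "opening": finger opening in m; "grasp_force": force on a finger pad.
Only numpy, scipy, OpenCV 4.12 (cv2) and the standard library are available. Lean on these libraries where they do the work, as an engineer would, in place of code of your own. Each camera call takes 0.05 s, during which the arm holds its last target. There are 200 camera calls.

TASK

One of the two battery packs in the yellow chargers stands proud: press it down gently until it is fully home, and only then swing that charger's lid over it and press the lid firmly down until it is fully shut. The other pack is charged and cooling under its open lid: do not touch that charger, and leave everything else where it stands.

Things in the scene. Friction and masses are not known exactly. Their poses are not given: they have to be found in the camera images.
- dock_a: yellow battery charger, fixed, 134 mm wide, 160 deep, 150 high; one of two identical ones, either may be on the left. Origin on the table under the centre of its sloping face. Own axes: x to its high back, y to its left (the lid's hinge side), z up. Its face (130 wide, 157 mm along the slope) rises towards +x at 35 degrees
- dock_a_face (a point): centre of the charger's sloping face, 95 mm above the dock's origin; point axes: x up the slope, y towards the hinge side, z the face's outward normal (35 degrees from vertical)
- dock_a_grip (a point): middle of the charger's fixed black carry handle: a 12 mm bar, 116 mm wide across the slope, 75 mm up-slope of the face's centre and 95 mm out along its normal, hence right above the pack's centre; its two legs go straight back to the face
- pack_a (a joint): battery pack in dock_a, 96 mm along the slope, 76 across, black top with a grey square, orange sides that show only while proud. Slides along the face's normal; value = metres it stands proud: 0 fully home (top 6 mm out from the face), at most 0.02. Needs about 5 to 8 N, stays where left
- pack_a_top (a point): centre of the top face of that pack; z is its outward normal, x up the slope
- lid_a (a joint): white hinged lid of dock_a, 112 mm along the slope, 106 wide, 5 thick, 10 mm skirt. Value in rad: 0 shut (outer face 19 mm out from the sloping face), 1.57 standing along the face's normal, up to 2.2 laid open to the dock's +y side. Stiff hinge, stays where left
- lid_a_hinge (a point): middle of that lid's hinge line, which runs up the slope, 54 mm to the +y side of the face's centre and 14 mm out
- lid_a_mid (a point): middle of that lid's outer face (blue square), 60 mm from the hinge line; z points out of the outer face, x along the hinge
- dock_b: yellow battery charger, fixed, 134 mm wide, 160 deep, 150 high; one of two identical ones, either may be on the left. Origin on the table under the centre of its sloping face. Own axes: x to its high back, y to its left (the lid's hinge side), z up. Its face (130 wide, 157 mm along the slope) rises towards +x at 35 degrees
- dock_b_face (a point): centre of the charger's sloping face, 95 mm above the dock's origin; point axes: x up the slope, y towards the hinge side, z the face's outward normal (35 degrees from vertical)
- dock_b_grip (a point): middle of the charger's fixed black carry handle: a 12 mm bar, 116 mm wide across the slope, 75 mm up-slope of the face's centre and 95 mm out along its normal, hence right above the pack's centre; its two legs go straight back to the face
- pack_b (a joint): battery pack in dock_b, 96 mm along the slope, 76 across, black top with a grey square, orange sides that show only while proud. Slides along the face's normal; value = metres it stands proud: 0 fully home (top 6 mm out from the face), at most 0.02. Needs about 5 to 8 N, stays where left
- pack_b_top (a point): centre of the top face of that pack; z is its outward normal, x up the slope
- lid_b (a joint): white hinged lid of dock_b, 112 mm along the slope, 106 wide, 5 thick, 10 mm skirt. Value in rad: 0 shut (outer face 19 mm out from the sloping face), 1.57 standing along the face's normal, up to 2.2 laid open to the dock's +y side. Stiff hinge, stays where left
- lid_b_hinge (a point): middle of that lid's hinge line, which runs up the slope, 54 mm to the +y side of the face's centre and 14 mm out
- lid_b_mid (a point): middle of that lid's outer face (blue square), 60 mm from the hinge line; z points out of the outer face, x along the hinge
- sanitiser: white hand-sanitiser bottle with a blue cap, 60 mm wide, 160 mm high, loose bystander; origin at the centre of its underside
- dish: steel bowl, 116 mm wide, 40 mm high, loose bystander; origin at the centre of its underside
- tape: white roll of tape lying flat, 90 mm wide, 25 mm high, loose bystander; origin at the centre of its underside
- jar: amber jar with a red cap, 72 mm wide, 90 mm high, loose bystander; origin at the centre of its underside
- torch: blue torch, 28 mm thick, 130 mm long, lying, loose bystander; origin at the centre of its underside
Mind the look-alikes: they are no part of the job. Leave any pink look-alike of the dock_b alone. Leave any purple look-alike of the dock_a alone.

How it is judged:
By the outcome, as a careful person would: the job done as asked, in the order asked, and still so for the second after the job is handed in, with the robot touching nothing.
It also fails if it takes over 48 s, if anything falls off the work surface, if the arm or the gripper's body presses on something with over 40 N, if the wrist force passes 120 N, or if a joint passes its speed limit or range.

## Working session

There is one attempt and no reset: what is moved stays moved. The work goes in short steps, Python scripts to look and compute and a tool call to move; the robot and the scene stay as the last step left them, time stands still between calls to the robot, and variables do not carry over. Pictures are saved under pics/ and viewed, at most 10 in all, crops included, and the job is handed in when it is done.

Besides the shell and the picture viewer there is one more tool, called after ">>>" by a JSON object that holds its "fn" and its "kwargs". move_arm: Moves the arm, as the interface text tells. Its arguments: {"type":"object","properties":{"offset":{"type":"array","items":{"type":"array","items":{"type":"number"}}},"twist":{"type":"array","items":{"type":"array","items":{"type":"number"}}},"grip":{"type":"array","items":{"type":"number"}},"force":{"type":"number"}},"required":["offset","twist","grip"]}

```bash
mkdir -p pics; ls
cat > h.py <<'E'
import numpy as np, cv2
from scipy.spatial.transform import Rotation as R
from workcell import bot, viewer, finder
def Rm(a):
    a=np.array(a,float)
    if a.shape==(3,3): return a
    if a.size==4: return R.from_quat(a).as_matrix()
    return R.from_euler('xyz',a,degrees=True).as_matrix()
def pose(p,o=None):
    if 'tool_from_camera' in p:
        T=np.eye(4);T[:3,:3]=Rm(o['tcp_rot']);T[:3,3]=o['ee_pos'];return T@np.array(p['tool_from_camera'])
    T=np.eye(4);T[:3,:3]=Rm(p['attitude']);T[:3,3]=p['position'];return T
def K(p):
    f=p['color'].shape[0]/2/np.tan(np.radians(p['vfov']/2))
    return np.array([[f,0,p['cx']],[0,f,p['cy']],[0,0,1.]])
def cloud(p,o=None):
    h,w=p['depth'].shape;u,v=np.meshgrid(np.arange(w),np.arange(h))
    uv=np.stack([u,v],-1).reshape(-1,1,2).astype(float)
    s=cv2.undistortPoints(uv,K(p),np.array([p['k1'],0,0,0.])).reshape(h,w,2)
    d=p['depth'][...,None];c=np.concatenate([s*d,d],-1)
    T=pose(p,o);X=c@T[:3,:3].T+T[:3,3];X[p['depth']==0]=np.nan;return X
def proj(p,X,o=None):
    T=np.linalg.inv(pose(p,o));c=np.atleast_2d(X)@T[:3,:3].T+T[:3,3]
    return cv2.projectPoints(c.reshape(-1,1,3),np.zeros(3),np.zeros(3),K(p),np.array([p['k1'],0,0,0.]))[0].reshape(-1,2)
def save(p,n): cv2.imwrite('pics/'+n+'.png',p['color'][...,::-1])
E
python3 - <<'E'
from h import *
o=bot.get_obs();print(o)
ims=[]
for n in ['scene','side','wrist']:
    p=viewer.camera(n);print(n,p['vfov'],p['k1'],p.get('position'),p.get('attitude'),p.get('tool_from_camera'))
    ims.append(p['color'][...,::-1])
    X=cloud(p,o)
    for t in ['dock_a','dock_a_face','dock_a_grip','pack_a_top','lid_a_mid','lid_a_hinge']:
        for r in finder.pinpoint(p,t)[:4]:
            c,w=map(int,r['position']);ok=0<=w<384 and 0<=c<512
            print(t,round(r['p'],2),c,w,np.round(X[w,c],3) if ok else '')
cv2.imwrite('pics/a.png',cv2.resize(np.hstack(ims[:2]),(800,300)));cv2.imwrite('pics/w.png',ims[2])
E
```

```text
pics
{'time': 0.0, 'q': array([-6.62490790e-04,  5.01136053e+00,  1.00344151e+01,  9.50989629e+01,
       -1.25699491e-03,  8.99973144e+01]), 'qd': array([ 0.05291889,  0.03224195,  0.05043549,  0.03388492, -0.03339081,
        0.04347063]), 'joint_efforts': array([ 7.68234549e-04, -5.20392072e+01,  4.64802504e+01,  1.63646933e-02,
        2.23589603e-05, -6.77332673e-05]), 'ee_pos': array([ 5.49804276e-01, -1.21270700e-05,  2.52580197e-01]), 'tcp_rot': array([-1.79924092e+02,  1.25343583e-03,  9.00020247e+01]), 'wrist_force': array([0.43498889, 0.20870502, 0.25730561]), 'torque': array([-0.03366946, -0.02487069,  0.02058443]), 'grasp_force': 0.0, 'opening': 0.08523245953038949}
scene 52.805045698988565 -0.12152039539709247 [0.80808617 0.72744475 1.06203131] [-145.75639412   -0.54286761  152.75292486] None
dock_a 0.72 179 151 [ 0.63  -0.113  0.085]
dock_a 0.63 250 121 [ 0.359 -0.126  0.089]
dock_a 0.59 384 289 [0.347 0.589 0.141]
dock_a_face 0.7 238 221 [0.585 0.24  0.135]
dock_a_face 0.59 393 276 [0.299 0.57  0.131]
dock_a_grip 0.94 405 258 [0.29  0.562 0.217]
dock_a_grip 0.87 240 1
[... 608 characters left out ...]
0.313 -0.262  0.079]
dock_a_face 0.79 164 156 [0.284 0.509 0.118]
dock_a_grip 0.98 166 124 [0.306 0.617 0.193]
dock_a_grip 0.79 266 161 [ 0.508 -0.005  0.338]
pack_a_top 0.73 261 192 [0.558 0.202 0.117]
lid_a_mid 0.8 162 150 [0.281 0.555 0.119]
lid_a_mid 0.59 244 172 [0.524 0.292 0.143]
lid_a_hinge 0.74 251 180 [0.545 0.278 0.118]
wrist 70.59064028781634 -0.007831875201086903 None None [[-1.69211612e-04 -9.62616178e-01 -2.70869092e-01  6.81872907e-02]
 [ 9.99999660e-01  5.55634695e-05 -8.22160432e-04  1.55236590e-04]
 [ 8.06475359e-04 -2.70869139e-01  9.62615842e-01 -1.20553944e-01]
 [ 0.00000000e+00  0.00000000e+00  0.00000000e+00  1.00000000e+00]]
dock_a 0.87 294 285 [ 0.598 -0.125  0.095]
```

View pics/a.png

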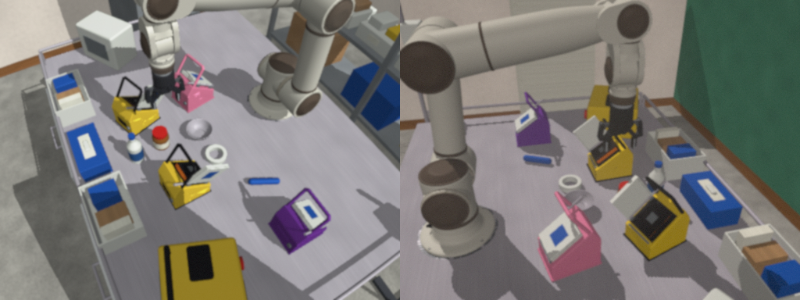

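The scene view shows two yellow chargers, one near (130,110) and one near (180,185) in the left half. Pink and purple look-alikes are also there. I'll zoom in on the yellow ones.

Run:
```python
from h import *
o=bot.get_obs()
a=viewer.camera('scene');b=viewer.camera('side')
np.savez('s.npz',a=a['color'],b=b['color'],Xa=cloud(a),Xb=cloud(b))
z=lambda p,r,c:cv2.resize(p['color'][r:r+100,c:c+130,::-1],(400,300),interpolation=cv2.INTER_CUBIC)
cv2.imwrite('pics/z.png',np.vstack([np.hstack([z(a,90,130),z(a,175,190)]),np.hstack([z(b,225,270),z(b,140,220)])]))
P=np.vstack([np.c_[cloud(p).reshape(-1,3),p['color'].reshape(-1,3)] for p in (a,b)])
P=P[~np.isnan(P[:,0])];hsv=cv2.cvtColor(P[None,:,3:].astype(np.uint8),cv2.COLOR_RGB2HSV)[0]
m=(hsv[:,0]>20)&(hsv[:,0]<32)&(hsv[:,1]>140)&(P[:,2]<.17)&(P[:,2]>.01)&(P[:,0]<.8)
Y=P[m,:3]
for s in (Y[:,1]<0.02),(Y[:,1]>0.02)&(Y[:,1]<.4):
    q=Y[s];print(len(q),np.percentile(q,[1,50,99],axis=0).round(3).tolist())
    r=cv2.minAreaRect(q[:,:2].astype(np.float32)*1000);print(r)
    h=q[q[:,2]>.135];print('top',len(h),h.mean(0).round(3)); h=q[q[:,2]<.05];print('low',h.mean(0).round(3))
```

```text
4044 [[-1.048, -0.268, 0.011], [0.647, -0.197, 0.071], [0.715, -0.086, 0.143]]
((-194.284912109375, -140.80374145507812), (179.31268310546875, 1831.807861328125), 87.03853607177734)
top 320 [ 0.663 -0.169  0.14 ]
low [ 0.547 -0.199  0.03 ]
3222 [[0.51, 0.154, 0.012], [0.618, 0.196, 0.084], [0.666, 0.295, 0.145]]
((587.3206787109375, 222.56002807617188), (158.0142364501953, 141.5736083984375), 3.095828056335449)
top 301 [0.632 0.217 0.141]
low [0.584 0.208 0.031]
```

View pics/z.png

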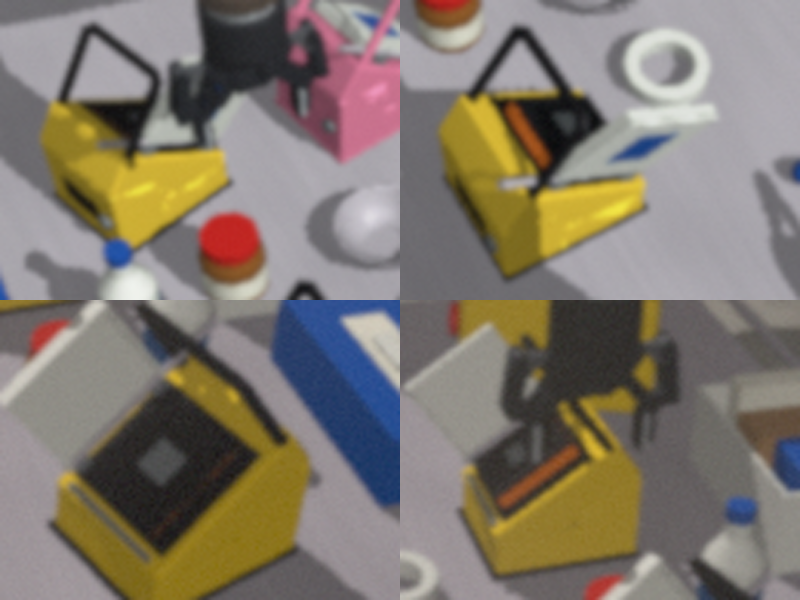

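The proud pack, with its orange sides showing, is in the charger at about (0.585, 0.22), the right column of the crops. The charger at y≈-0.19 is the one to leave alone. Next I'll fit its pose, the pack height and the lid angle.

```bash
cat > fit.py <<'E'
from h import *
from scipy.optimize import least_squares
s=np.load('s.npz')
P=np.vstack([np.c_[s['X'+k].reshape(-1,3),s[k].reshape(-1,3)] for k in 'ab'])
P=P[~np.isnan(P[:,0])];P=P[(abs(P[:,0]-.585)<.2)&(abs(P[:,1]-.225)<.2)&(P[:,2]>.01)&(P[:,2]<.26)]
hsv=cv2.cvtColor(P[None,:,3:].astype(np.uint8),cv2.COLOR_RGB2HSV)[0].astype(int)
Y=P[(hsv[:,0]>20)&(hsv[:,0]<32)&(hsv[:,1]>140)&(P[:,2]<.155)&(P[:,0]<.7)&(P[:,0]>.49),:3]
C,S=np.cos(np.radians(35)),np.sin(np.radians(35))
def dock(p,X):
    c,n=np.cos(p[2]),np.sin(p[2]);d=X-np.array([p[0],p[1],0]);return np.c_[c*d[:,0]+n*d[:,1],-n*d[:,0]+c*d[:,1],d[:,2]]
def face(p,X):
    q=dock(p,X)-[0,0,.095];return np.c_[C*q[:,0]+S*q[:,2],q[:,1],-S*q[:,0]+C*q[:,2]]
def res(p):
    q=dock(p,Y);f=face(p,Y)
    return np.min(np.abs(np.c_[q[:,1]-.067,q[:,1]+.067,f[:,2]]),1)
best=min((least_squares(res,[.585,.222,y],loss='soft_l1',f_scale=.003) for y in np.radians([-30,-15,0,15,30])),key=lambda r:r.cost)
if __name__=='__main__':
    p=best.x;print(p[:2].round(4),np.degrees(p[2]).round(2),np.median(res(p)),len(Y))
    q=dock(p,Y);print('dock ext',np.percentile(q,[1,99],axis=0).round(3).tolist())
    f=face(p,P[:,:3])
    w=(hsv[:,1]<50)&(hsv[:,2]>110)&(f[:,1]>.02)&(f[:,1]<.17)&(abs(f[:,0])<.05)&(f[:,2]>.03)&(f[:,2]<.15)
    h=f[w][:,1:]-[.054,.014];print('lid',w.sum());
    th=np.arctan2(h[:,1],-h[:,0]);print(np.percentile(th,[5,25,50,75,95]).round(2))
    k=(hsv[:,2]<90)&(hsv[:,1]<140)&(abs(f[:,0])<.04)&(abs(f[:,1])<.03)&(f[:,2]<.05)&(f[:,2]>-.03)
    print('pack n',k.sum(),np.percentile(f[k,2],[5,25,50,75,95]).round(4))
    g=(hsv[:,2]<80)&(f[:,2]>.06)&(f[:,2]<.11)&(abs(f[:,0]-.075)<.03)&(abs(f[:,1])<.065)
    print('grip',g.sum(),np.median(f[g],0))
    np.save('p.npy',p)
E
python3 fit.py
```

```text
[0.5709 0.2246] 2.44 0.002334302230266998 3208
dock ext [[-0.061, -0.071, 0.012], [0.094, 0.067, 0.144]]
lid 1174
[1.65 1.73 1.78 1.84 1.94]
pack n 387 [0.0213 0.0226 0.0235 0.0246 0.0265]
grip 237 [0.07445439 0.01834382 0.09812903]
```

```bash
cat > plan.py <<'E'
import sys
from h import *
from scipy.spatial.transform import Slerp
p=np.load('p.npy');C,S=np.cos(np.radians(35)),np.sin(np.radians(35))
Rd=R.from_euler('z',p[2]).as_matrix()
F=Rd@np.array([[C,0,-S],[0,1,0],[S,0,C]])   # face axes as columns
O=np.array([p[0],p[1],.095])
RT=F@np.array([[-1,0,0],[0,1,0],[0,0,-1.]])  # tool: x downslope, z into face
def tof(X): return (X-O)@F
if __name__=='__main__':
    t=np.array([float(a) for a in sys.argv[1:4]]);n=int(sys.argv[4])
    o=bot.get_obs();x=O+F@t;R0=Rm(o['tcp_rot']);s=Slerp([0,1],R.from_matrix([R0,RT]))
    print('t',o['time'],'now f',tof(o['ee_pos']).round(4),'F',(F.T@o['wrist_force']).round(1))
    for i in range(n):
        a,b=s(i/n),s((i+1)/n)
        print((a.inv().apply((x-o['ee_pos'])/n)*100).round(2).tolist(),(a.inv()*b).as_rotvec().round(3).tolist())
E
python3 plan.py -.005 -.005 .20 13
```

```text
t 1.15 now f [ 0.0658 -0.2235  0.1471] F [1.5 0.5 0. ]
[1.65, -0.75, -0.02] [-0.038, -0.036, -0.12]
[1.73, -0.55, -0.11] [-0.038, -0.036, -0.12]
[1.77, -0.33, -0.19] [-0.038, -0.036, -0.12]
[1.79, -0.11, -0.26] [-0.038, -0.036, -0.12]
[1.78, 0.12, -0.32] [-0.038, -0.036, -0.12]
[1.74, 0.34, -0.38] [-0.038, -0.036, -0.12]
[1.67, 0.56, -0.42] [-0.038, -0.036, -0.12]
[1.57, 0.77, -0.46] [-0.038, -0.036, -0.12]
[1.45, 0.97, -0.48] [-0.038, -0.036, -0.12]
[1.31, 1.16, -0.49] [-0.038, -0.036, -0.12]
[1.14, 1.32, -0.49] [-0.038, -0.036, -0.12]
[0.96, 1.47, -0.47] [-0.038, -0.036, -0.12]
[0.76, 1.59, -0.45] [-0.038, -0.036, -0.12]
```

>>> {"fn": "move_arm", "kwargs": {"offset": [[1.65,-0.75,0],[1.73,-0.55,-0.1],[1.77,-0.33,-0.2],[1.8,-0.1,-0.26],[1.8,0.12,-0.32]], "twist": [[-0.038,-0.036,-0.12],[-0.038,-0.036,-0.12],[-0.038,-0.036,-0.12],[-0.038,-0.036,-0.12],[-0.038,-0.036,-0.12]], "grip": [0,0,0,0,0]}}

```text
time: 1.65
ee_pos: [0.512, 0.0835, 0.2543]
tcp_rot: [172.6, 13.0, 124.0]
wrist_force: [0.2, 0.3, -0.4]
opening: 0.0127
grasp_force: 0.0
```

>>> {"fn": "move_arm", "kwargs": {"offset": [[1.74,0.34,-0.38],[1.67,0.56,-0.42],[1.57,0.77,-0.46],[1.45,0.97,-0.48],[1.3,1.16,-0.5]], "twist": [[-0.038,-0.036,-0.12],[-0.038,-0.036,-0.12],[-0.038,-0.036,-0.12],[-0.038,-0.036,-0.12],[-0.038,-0.036,-0.12]], "grip": [0,0,0,0,0]}}

```text
time: 2.15
ee_pos: [0.4743, 0.1659, 0.2556]
tcp_rot: [174.0, 27.7, 159.1]
wrist_force: [0.5, -0.1, -0.7]
opening: 0.0003
grasp_force: 0.0
```

>>> {"fn": "move_arm", "kwargs": {"offset": [[1.14,1.32,-0.5],[0.96,1.47,-0.47],[0.76,1.6,-0.45],[0,0,0]], "twist": [[-0.038,-0.036,-0.12],[-0.038,-0.036,-0.12],[-0.038,-0.036,-0.12],[0,0,0]], "grip": [0,0,0,0]}}

```text
time: 2.55
ee_pos: [0.4508, 0.2156, 0.2562]
tcp_rot: [179.8, 35.1, -177.2]
wrist_force: [-0.2, 0.5, 0.2]
opening: -0.0
grasp_force: 0.0
```

```bash
python3 plan.py -.005 -.005 .20 3
python3 - <<'E'
from plan import *
o=bot.get_obs();w=viewer.camera('wrist');X=cloud(w,o);f=tof(X.reshape(-1,3)).reshape(X.shape)
print(o['q'].round(1))
im=w['color'][...,::-1].copy()
for t in ['pack_a_top','lid_a_mid','lid_a_hinge','dock_a_face']:
    for r in finder.pinpoint(w,t)[:2]:
        c,v=map(int,r['position']);print(t,round(r['p'],2),c,v,f[v,c].round(4)); cv2.circle(im,(c,v),4,(0,255,0),1)
for l in [(0,0,.006),(0,0,.026),(0,.054,.014)]:
    u=proj(w,O+F@np.array(l),o)[0];cv2.drawMarker(im,tuple(map(int,u)),(255,0,255),0,8)
cv2.imwrite('pics/w1.png',im)
E
```

```text
t 2.55 now f [-0.0061 -0.0038  0.2011] F [-0.   0.5  0.3]
[-0.04, -0.04, 0.04] [0.002, 0.0, 0.002]
[-0.04, -0.04, 0.04] [0.002, 0.0, 0.002]
[-0.04, -0.04, 0.04] [0.002, 0.0, 0.002]
[ 34.7 -32.1 -27.3  64.  -17.5  27. ]
pack_a_top 0.87 255 177 [-0.0071 -0.0013  0.0236]
lid_a_mid 0.78 333 193 [-0.0064  0.069   0.0851]
lid_a_mid 0.55 302 174 [-0.0101  0.0521  0.0204]
lid_a_hinge 0.92 302 178 [-0.0053  0.0524  0.0198]
dock_a_face 0.94 253 175 [-0.0096 -0.0035  0.0245]
```

View pics/w1.png

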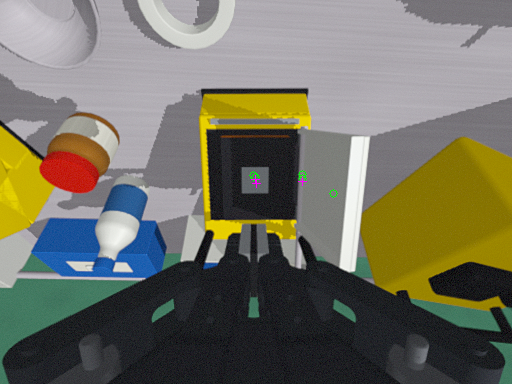

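The wrist view shows the pack top at about (255,177), the lid standing open at (333,193), and the TCP lined up with the pack. A large yellow box lies on the right, so I'll check its clearance while approaching.

>>> {"fn": "move_arm", "kwargs": {"offset": [[-0.1,-0.1,3],[0,0,4],[0,0,4],[0,0,3],[0,0,0.6]], "twist": [[0.004,0,0.004],[0,0,0],[0,0,0],[0,0,0],[0,0,0]], "grip": [0,0,0,0,0]}}

```text
time: 3.3
ee_pos: [0.5365, 0.2159, 0.1328]
tcp_rot: [-180.0, 34.7, -177.9]
wrist_force: [-0.1, -0.1, 0.0]
opening: 0.0
grasp_force: 0.0
```

```bash
python3 plan.py -.005 -.005 .046 2
python3 - <<'E'
from plan import *
s=np.load('s.npz')
P=np.vstack([s['X'+k].reshape(-1,3) for k in 'ab']);P=P[~np.isnan(P[:,0])]
k=(P[:,1]>.33)&(P[:,1]<.7)&(P[:,2]>.02)&(P[:,2]<.5)&(P[:,0]>.35)&(P[:,0]<.9);Q=P[k]
for a in np.arange(.33,.7,.03):
    q=Q[(Q[:,1]>=a)&(Q[:,1]<a+.03)]
    print(round(a,2),len(q),np.percentile(q,[2,98],axis=0).round(2).tolist() if len(q) else '')
E
```

```text
t 3.3 now f [-0.0067 -0.0072  0.0509] F [-0.1 -0.1  0.1]
[-0.09, 0.11, 0.24] [-0.002, -0.003, -0.002]
[-0.09, 0.11, 0.25] [-0.002, -0.003, -0.002]
0.33 601 [[0.79, 0.33, 0.02], [0.9, 0.34, 0.1]]
0.36 0 
0.39 0 
0.42 146 [[0.74, 0.44, 0.02], [0.78, 0.45, 0.16]]
0.45 384 [[0.67, 0.45, 0.02], [0.79, 0.48, 0.22]]
0.48 1526 [[0.35, 0.48, 0.03], [0.8, 0.51, 0.22]]
0.51 1946 [[0.36, 0.51, 0.05], [0.81, 0.54, 0.22]]
0.54 1959 [[0.36, 0.54, 0.05], [0.82, 0.57, 0.22]]
0.57 2106 [[0.36, 0.57, 0.05], [0.83, 0.6, 0.22]]
0.6 1697 [[0.35, 0.6, 0.05], [0.8, 0.63, 0.22]]
0.63 881 [[0.36, 0.63, 0.06], [0.74, 0.66, 0.17]]
0.66 413 [[0.61, 0.66, 0.15], [0.82, 0.69, 0.17]]
0.69 30 [[0.62, 0.69, 0.15], [0.87, 0.7, 0.18]]
```

>>> {"fn": "move_arm", "kwargs": {"offset": [[0,0,0.5],[0,0,0.3],[0,0,0.3],[0,0,0.3],[0,0,0.2]], "twist": [[0,0,0],[0,0,0],[0,0,0],[0,0,0],[0,0,0]], "grip": [0,0,0,0,0]}}

```text
time: 3.8
ee_pos: [0.5462, 0.2182, 0.1257]
tcp_rot: [179.8, 35.1, -177.8]
wrist_force: [-1.3, -0.5, 5.4]
opening: 0.0
grasp_force: 2.6
```

```bash
python3 plan.py -.005 -.005 .028 2
```

```text
t 3.8 now f [-0.0029 -0.0053  0.0395] F [ 2.  -0.5  5.2]
[0.11, 0.01, 0.57] [0.0, 0.001, -0.002]
[0.11, 0.01, 0.57] [0.0, 0.001, -0.002]
```

>>> {"fn": "move_arm", "kwargs": {"offset": [[0,0,0.2],[0,0,0.2],[0,0,0.1],[0,0,0.1],[0,0,0]], "twist": [[0,0,0],[0,0,0],[0,0,0],[0,0,0],[0,0,0]], "grip": [0,0,0,0,0]}}

```text
time: 4.3
ee_pos: [0.5497, 0.2184, 0.1203]
tcp_rot: [179.8, 35.1, -177.8]
wrist_force: [0.2, -0.0, 4.5]
opening: 0.0001
grasp_force: 1.9
```

```bash
python3 plan.py -.005 -.005 .028 1
```

```text
t 4.3 now f [-0.0031 -0.0053  0.0331] F [ 2.7 -0.   3.5]
[0.19, 0.03, 0.51] [0.001, 0.002, -0.004]
```

>>> {"fn": "move_arm", "kwargs": {"offset": [[0,0,0.1],[0,0,0.1],[0,0,0.1],[0,0,0.1],[0,0,0]], "twist": [[0,0,0],[0,0,0],[0,0,0],[0,0,0],[0,0,0]], "grip": [0,0,0,0,0]}}

```text
time: 4.8
ee_pos: [0.5513, 0.2185, 0.1181]
tcp_rot: [179.8, 35.1, -177.8]
wrist_force: [-19.9, -2.8, 19.0]
opening: 0.0004
grasp_force: 13.5
```

```bash
python3 plan.py -.005 -.005 .028 1
```

```text
t 4.8 now f [-0.003  -0.0052  0.0303] F [-5.5 -1.9 27. ]
[0.2, 0.02, 0.23] [0.001, 0.001, -0.003]
```

It bottomed out: 27 N and no further travel. I'll retract and look.

>>> {"fn": "move_arm", "kwargs": {"offset": [[0,0,-1],[0,0,-4],[0,0,-4.5],[0,0,-4.5],[0,0,-3]], "twist": [[0,0,0],[0,0,0],[0,0,0],[0,0,0],[0,0,0]], "grip": [0,0,0,0,0]}}

```text
time: 5.3
ee_pos: [0.4526, 0.2138, 0.258]
tcp_rot: [179.8, 35.1, -177.8]
wrist_force: [0.2, 0.1, 0.3]
opening: -0.0002
grasp_force: 0.0
```

```bash
cat > look.py <<'E'
from plan import *
o=bot.get_obs();w=viewer.camera('wrist');X=cloud(w,o);f=tof(X.reshape(-1,3));c=w['color'].reshape(-1,3).astype(int)
hsv=cv2.cvtColor(w['color'],cv2.COLOR_RGB2HSV).reshape(-1,3).astype(int)
print('now',tof(o['ee_pos']).round(4))
k=(abs(f[:,0]+.01)<.035)&(abs(f[:,1])<.03)&(f[:,2]<.05)&(f[:,2]>-.02)
print('pack',k.sum(),np.percentile(f[k,2],[5,50,95]).round(4))
k=(hsv[:,1]>140)&(hsv[:,0]>20)&(hsv[:,0]<32)&(abs(f[:,2])<.01)&(abs(f[:,0])<.078)
print('face',k.sum(),np.median(f[k,2]).round(4))
k=(hsv[:,1]<60)&(hsv[:,2]>100)&(abs(f[:,0])<.05)&(f[:,1]>-.06)&(f[:,1]<.16)&(f[:,2]>.016)&(f[:,2]<.15)
h=f[k];r=np.hypot(h[:,1]-.054,h[:,2]-.014);h=h[r>.03];th=np.arctan2(h[:,2]-.014,.054-h[:,1])
print('lid',len(h),np.percentile(th,[5,25,50,75,95]).round(3),'n max',h[:,2].max() if len(h) else '')
if len(sys.argv)>1: save(w,sys.argv[1])
E
python3 look.py w2
```

```text
now [-0.0037 -0.0057  0.2016]
pack 2962 [0.0071 0.0084 0.0096]
face 4511 0.0018
lid 5995 [1.688 1.739 1.767 1.777 1.804] n max 0.12568273933297047
```

View pics/w2.png

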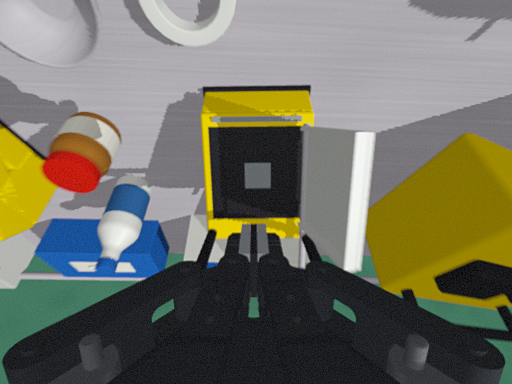

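The pack measures about 6.6 mm out from the face, so it is home, and the orange sides no longer show. The lid stands open at about (335,195), 1.77 rad. Next I'll go round behind its outer face.

>>> {"fn": "move_arm", "kwargs": {"offset": [[0.2,4.8,0],[0.2,4.9,0],[0,4.9,0],[0,0,4.5],[0,0,4.3]], "twist": [[0,0,0],[0,0,0],[0,0,0],[0,0,0],[0,0,0]], "grip": [0,0,0,0,0]}}

```text
time: 5.85
ee_pos: [0.495, 0.3644, 0.1802]
tcp_rot: [179.9, 35.0, -177.6]
wrist_force: [0.1, -0.5, -0.5]
opening: -0.0
grasp_force: 0.0
```

```bash
python3 plan.py -.008 .10 .112 2
python3 - <<'E'
from h import *
a=viewer.camera('scene');cv2.imwrite('pics/s1.png',cv2.resize(a['color'][140:290,150:350,::-1],(800,600)))
E
```

```text
t 5.85 now f [-0.0084  0.143   0.1099] F [-0.2 -0.5 -0.5]
[-0.02, -2.15, -0.11] [0.001, -0.0, 0.0]
[-0.02, -2.15, -0.11] [0.001, -0.0, 0.0]
```

View pics/s1.png

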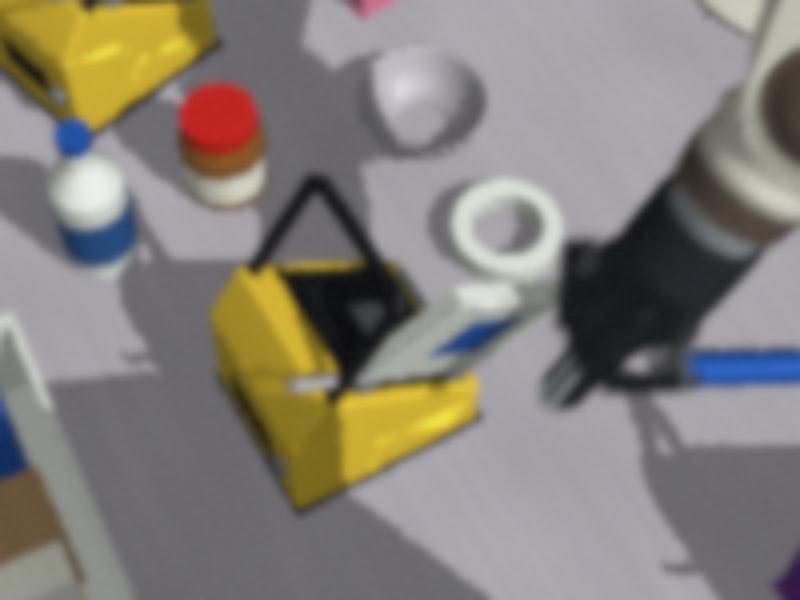

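Fingertips at (565,385) are clear beyond the lid's outer face (blue square at (475,335)). Pushing.

>>> {"fn": "move_arm", "kwargs": {"offset": [[0,-2.5,0],[0,-1.5,0],[0,-1,0],[0,-1,0],[0,-0.8,0]], "twist": [[0,0,0],[0,0,0],[0,0,0],[0,0,0],[0,0,0]], "grip": [0,0,0,0,0]}}

```text
time: 6.4
ee_pos: [0.4981, 0.2935, 0.182]
tcp_rot: [179.8, 35.1, -177.8]
wrist_force: [-0.8, 2.7, 1.3]
opening: 0.0
grasp_force: 1.0
```

```bash
python3 plan.py -.008 .031 .112 3; python3 look.py
```

```text
t 6.4 now f [-0.0072  0.072   0.1113] F [0.2 2.7 1.4]
[0.02, -1.37, -0.02] [0.0, 0.0, -0.001]
[0.02, -1.37, -0.02] [0.0, 0.0, -0.001]
[0.02, -1.37, -0.02] [0.0, 0.0, -0.001]
now [-0.0072  0.072   0.1113]
pack 3660 [0.0073 0.0084 0.0095]
face 7684 0.0018
lid 4376 [1.477 1.519 1.567 1.608 1.775] n max 0.14902153158783357
```

>>> {"fn": "move_arm", "kwargs": {"offset": [[0,-1.2,0],[0,-1.2,0],[0,-1.2,0.1],[0,-0.8,0.5],[0,-0.6,0.6]], "twist": [[0,0,0],[0,0,0],[0,0,0],[0,0,0],[0,0,0]], "grip": [0,0,0,0,0]}}

```text
time: 6.95
ee_pos: [0.5073, 0.2433, 0.1712]
tcp_rot: [179.9, 35.0, -177.8]
wrist_force: [-0.9, 1.3, 2.2]
opening: -0.0001
grasp_force: 1.3
```

```bash
python3 plan.py -.008 .0065 .08 3; python3 look.py
```

```text
t 6.95 now f [-0.0077  0.0214  0.0984] F [0.5 1.3 2.3]
[0.01, -0.5, 0.61] [-0.0, 0.0, -0.001]
[0.01, -0.5, 0.61] [-0.0, 0.0, -0.001]
[0.01, -0.5, 0.61] [-0.0, 0.0, -0.001]
now [-0.0077  0.0214  0.0984]Traceback (most recent call last):
  File "look.py", line 6, in <module>
    print('pack',k.sum(),np.percentile(f[k,2],[5,50,95]).round(4))
                         ~~~~~~~~~~~~~^^^^^^^^^^^^^^^^^^
    return _quantile_unchecked(
        a, q, axis, out, overwrite_input, method, keepdims, weights)
    return _ureduce(a,
                    func=_quantile_ureduce_func,
    ...<5 lines>...
                    overwrite_input=overwrite_input,
                    method=method)
    r = func(a, **kwargs)
    result = _quantile(arr,
                       quantiles=q,
    ...<2 lines>...
                       out=out,
                       weights=wgt)
    slices_having_nans = np.isnan(arr[-1, ...])
                                  ~~~^^^^^^^^^
IndexError: index -1 is out of bounds for axis 0 with size 0
```

>>> {"fn": "move_arm", "kwargs": {"offset": [[0,-0.6,0.8],[0,-0.5,0.9],[0,-0.4,1],[0,-0.3,1],[0,0,0.8]], "twist": [[0,0,0],[0,0,0],[0,0,0],[0,0,0],[0,0,0]], "grip": [0,0,0,0,0]}}

```text
time: 7.5
ee_pos: [0.5338, 0.2266, 0.1329]
tcp_rot: [179.9, 34.9, -177.8]
wrist_force: [-1.6, -2.0, 3.5]
opening: 0.0
grasp_force: 1.7
```

```bash
python3 plan.py -.008 0 .043 2
```

```text
t 7.5 now f [-0.0086  0.0036  0.0523] F [ 0.7 -1.9  3.8]
[-0.03, -0.18, 0.46] [-0.001, -0.0, -0.002]
[-0.03, -0.18, 0.46] [-0.001, -0.0, -0.002]
```

>>> {"fn": "move_arm", "kwargs": {"offset": [[0,-0.2,0.4],[0,0,0.4],[0,0,0.2],[0,0,0.1],[0,0,0]], "twist": [[0,0,0],[0,0,0],[0,0,0],[0,0,0],[0,0,0]], "grip": [0,0,0,0,0]}}

```text
time: 8.0
ee_pos: [0.539, 0.2253, 0.1255]
tcp_rot: [179.9, 34.9, -177.7]
wrist_force: [-16.5, -5.6, 11.9]
opening: 0.0001
grasp_force: 9.8
```

```bash
python3 plan.py -.008 0 .043 1
```

```text
t 8.0 now f [-0.0085  0.0021  0.0433] F [-6.9 -4.9 19.4]
[-0.05, -0.21, 0.03] [-0.001, -0.001, -0.003]
```

>>> {"fn": "move_arm", "kwargs": {"offset": [[0,0,0.15],[0,0,0.1],[0,0,0]], "twist": [[0,0,0],[0,0,0],[0,0,0]], "grip": [0,0,0]}}

```text
time: 8.3
ee_pos: [0.5395, 0.2254, 0.1252]
tcp_rot: [180.0, 34.9, -177.7]
wrist_force: [-47.5, -12.4, 35.7]
opening: 0.0
grasp_force: 28.2
```

```bash
python3 plan.py -.008 0 .043 1
```

```text
t 8.3 now f [-0.0084  0.0022  0.0428] F [-18.9 -10.4  56.8]
[-0.04, -0.22, -0.02] [-0.0, -0.002, -0.002]
```

57 N with no more travel, so the lid is at its stop. Backing off to check.

>>> {"fn": "move_arm", "kwargs": {"offset": [[0,0,-0.5],[0,0,-3],[0,0,-4.5],[0,0,-4.5],[0,0,-3]], "twist": [[0,0,0],[0,0,0],[0,0,0],[0,0,0],[0,0,0]], "grip": [0,0,0,0,0]}}

```text
time: 8.8
ee_pos: [0.4514, 0.2221, 0.2532]
tcp_rot: [179.8, 35.1, -177.8]
wrist_force: [0.7, 0.1, 0.2]
opening: -0.0002
grasp_force: 0.0
```

Run:
```python
from plan import *
o=bot.get_obs();w=viewer.camera('wrist');f=tof(cloud(w,o).reshape(-1,3));hsv=cv2.cvtColor(w['color'],cv2.COLOR_RGB2HSV).reshape(-1,3).astype(int)
k=(abs(f[:,0]+.01)<.035)&(f[:,1]>-.05)&(f[:,1]<.05)&(abs(f[:,2]-.02)<.03)
A=np.c_[f[k,:2],np.ones(k.sum())];s=np.linalg.lstsq(A,f[k,2],rcond=None)[0]
print('t',o['time'],'lid plane: tilt x,y rad, n0',s.round(4),'tcp',tof(o['ee_pos']).round(3))
k=(hsv[:,1]>140)&(hsv[:,0]>20)&(hsv[:,0]<32)&(abs(f[:,2])<.01)&(abs(f[:,0])<.078)
print('face',np.median(f[k,2]))
a=viewer.camera('side');cv2.imwrite('pics/e.png',np.hstack([cv2.resize(w['color'],(400,300)),cv2.resize(a['color'][100:340,170:490],(400,300))])[...,::-1])
```

```text
t 8.8 lid plane: tilt x,y rad, n0 [0.0004 0.0042 0.0214] tcp [-0.007  0.003  0.198]
face 0.001568674769867699
```

View pics/e.png

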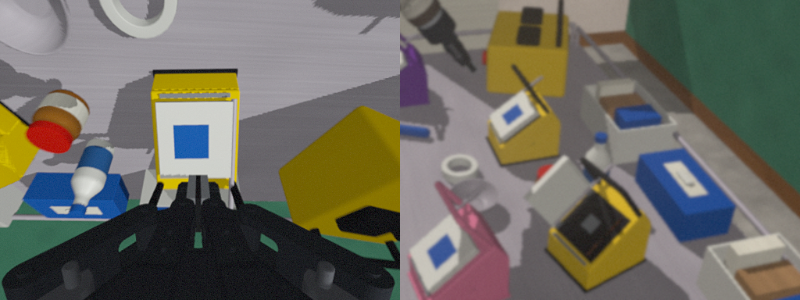

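The lid lies flat at (195,140): tilt is under 0.005 rad and it is about 19.8 mm out from the face, so it is shut. The other charger at (600,235), right half, is still open and untouched, and the robot is clear.

```bash
python3 -c "
from workcell import bot
print(bot.job_done())"
```

```text
the job is handed in; nothing more can be done
None
```

The proud pack was pressed home (bottomed out at about 27 N), then that charger's lid was swung over and pressed shut (57 N, no further travel); the other charger was left untouched, and I handed the job in at about 9 s without a verdict being shown.

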